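Hold up the heavy flap of the spent-cell box with its lever

ROBOT

A 7-joint arm with a two-finger parallel gripper is mounted at the origin on a cart in front of the work surface, level with it; the furniture and walls round the work are solid. World frame = base frame: x ahead of the robot, y to its left, z up, the work surface at z = 0. Lengths are in m, angles in rad, forces in N, time in s.
With the tool pointing down it reaches from about 0.4 to 0.85 m from the base axis. Payload 10.4 kg.
Tool frame: the origin (TCP) lies at the very end of the fingers, on their centre line; the grasp point (between the pads) lies 19 mm behind it (manip.grip_point_offset is the distance from the TCP to the grasp point, in m); z points along the fingers, y is the line along which they close (so a half turn about z gives the same grasp; the last joint's range is limited). The gripper opens to 85 mm and grips with 20 to 120 N. Pads are 22 mm wide; open, the fingers measure 114 mm over their backs; the gripper's body (76 mm by 85 mm) begins 54 mm behind the grasp point. The pads swing forward as they close: fully open they stand 13 mm farther back than shut.
Start: joints at [1.298, 0.332, -0.065, 1.46, 0.022, 1.35, -0.088], TCP at [0.155, -0.606, 0.231] pointing down, gripper open.
Joint ranges: [-2.6, 2.6], [-0.5, 2.12], [-1.47, 1.34], [0.16, 2.42], [-1.27, 4.41], [0.06, 2.06], [-2.6, 2.6]. Speed limits (rad/s): [2.22, 2.22, 2.79, 2.79, 3.14, 3.14, 3.14].

INTERFACE

Orientations are given as a unit quaternion [x, y, z, w].
In Python, from workcell import manip gives the robot as it stands. The module is installed in compiled form; this text tells all that it offers.
- The arm moves only by the shell command python3 -m inch 'ROWS' [OPENING] [FORCE]. ROWS is JSON, a list of rows, each a list of 2 entries, a list of its own where there are three numbers: the shift along the tool's x, y, z each as a share of 0.08 m, from -1 to 1, then the turn, a rotation vector about the tool's x, y, z each as a share of 45 degrees, from -1 to 1. A call has exactly 10 rows; each row is the pose to reach, as a shift and turn from the pose commanded when the call began, along the tool's axes at that moment; what a row does not reach only later rows make up. A row lasts 1/10 s, in which the tool goes at most 50 mm and 8.59 degrees, less where a joint would pass 70% of its speed; a pose out of reach is approached as far as the arm can. A call with a number of a shift or a turn outside -1 to 1 is refused whole. A call with a gripper value outside its range is refused whole. OPENING is the opening, from 0 (shut) to 1 (fully open), set as the call begins (- or left out, the last holds). The fingers move at their own pace and stop on an object; FORCE is the grip in N (left out, the last holds). Time passes only in rows, so rows that repeat a pose let the fingers close, or fill a call up. It gives the time, the measured TCP pose, the force, the opening and the grip force at its end, in the units of the state.
- manip.get_obs(): the state, without advancing time (a new reading comes with each control period).
- manip.camera(name): name is "scene" or "top" or "wrist"; returns the picture (480x640x3 uint8, red, green, blue); there is no depth.
- manip.camera_params(name): a dict with "fov_y" (degrees; the focal length in pixels is half the picture's height over the tangent of half this angle, whatever the lens; pixels are square), "cx", "cy" (the principal point, pixels), "camera_from_world" (4x4, takes a point from world to camera coordinates); the wrist camera has in their place "T_tool_cam" (4x4, takes a point from camera to tool coordinates, whose origin is the TCP and whose axes are the flange's). Camera axes: x right, y up, looking along -z (the intrinsics and any distortion apply to the point x, -y, -z); pixel columns grow to the right and rows downward; lengths in m; the calibration is good to about 2 mm. A picture is of the moment at which its call begins: read the wrist's pose just before it. camera_params takes no time and is no camera call.
- manip.hand_in(): hands the job in; it is judged then, once.
The state is a dict: "clock": time; "joint_pos": joint angles; "joint_velocities": joint speeds; "tau": joint torques, N m; "position": TCP position; "ee_rot": TCP orientation; "ft_force": force on the tool from outside, world axes, zero at the start; "torque": the same for the moment, N m; "grip_width": opening from 0.0 (shut) to 1.0 (fully open); "grasp_force": force on a finger pad.
Only numpy, scipy, OpenCV 4.12 (cv2) and the standard library are available. Lean on these libraries where they do the work, as an engineer would, in place of code of your own. Each camera call takes 0.05 s, during which the arm holds its last target. There are 200 camera calls.

TASK

A lidded dish has been left standing on the heavy steel flap of the spent-cell collection box. With the fingers, push it across, upright, until it stands wholly on the fixed shelf with raised edges beside the flap; then press the paddle at the long end of the lever all the way down, so that the lever's short end raises the flap, and finish while holding it down there, so that a colleague can drop cells in. Pick nothing up, do not raise the flap by touching it, and leave the other things on the bench where they stand.

Things in the scene. Friction and masses are not known exactly. Their poses are not given: they have to be found in the camera images.
- collector: the grey sheet-metal box, fixed; place and yaw vary. Origin on the bench below the lever's pivot, z up. Its y axis runs from the paddle (y -0.21) over the pivot (0) to the flap (x -0.045 to 0.045, y 0.025 to 0.165, hinge at y 0.173). Beside the flap at +x lies the fixed shelf (x 0.047 to 0.155, y 0.029 to 0.169), flush with the flap. Tops of flap and shelf are 123 mm above the bench.
- shelf (a point): centre of the shelf's top surface (collector frame x 0.100, y 0.099), 108 x 140 mm inside its edges, 122.5 mm above the bench. Edges 6 mm wide stand 9.5 mm above it on its +x, -y and +y sides; it is open to the flap. Axes as the collector's.
- dish: round lidded metal dish, diameter 68 mm, 24 mm high, about 60 g, loose and upright on the closed flap, within 25 mm of its middle. Origin at the centre of its underside. Pushed along the collector's +x it slides onto the shelf; it stands wholly there once its centre is 81 mm or more along that axis, and meets the far raised edge at about 120 mm.
- flap (a joint): angle of the flap, a bare steel plate 90 x 140 x 12 mm of about 2 kg hinged along its edge farthest from the lever: 0 closed and level, about 0.43 rad when the lever is fully down. It falls shut when the lever is released.
- flap_edge (a point): middle of the flap's free edge on its top face (the edge nearest the lever).
- lever (a joint): angle of the lever: 0 at rest (paddle up), 0.57 rad fully down, at its stop. A spring and the flap push it back up; holding it down takes about 6 to 9 N at the paddle. Long arm 220 mm from pivot to paddle centre, 0.25 rad above level at rest and 0.32 rad below level when fully down; short arm 85 mm with a roller under the flap.
- paddle (a point): centre of the paddle's top face, on the long end of the lever: a plate 54 mm across, 60 mm along the lever and 9 mm thick with rubber ribs. About 162 mm above the bench at rest and 38 mm when fully down; it moves on an arc about the pivot. Axes are the lever's.
- pivot (a point): the lever's pivot, 103 mm above the bench; the lever turns about the collector's x axis there.
- beaker: bystander: small glass beaker, diameter 58 mm, 70 mm high, on the bench beside the lever; origin under its centre.
- open_dish: bystander: open metal dish, diameter 64 mm, 21 mm high, on the bench beside the lever; origin under its centre.
- timer: bystander: small grey timer 58 x 58 x 18 mm; origin under its centre.
- tape: bystander: roll of masking tape, diameter 96 mm, 25 mm high, lying flat; origin under its centre.
- clips: bystander: blue plastic box 82 x 172 x 50 mm; origin under its centre.

How it is judged:
By the outcome, as a careful person would: the job done as asked, in the order asked, and still so for the second after the job is handed in, while the arm keeps its last pose, push and grip.
It also fails if it takes over 48 s, if anything falls off the work surface, if the arm or the gripper's body presses on something with over 40 N, if the wrist force passes 120 N, or if a joint passes its speed limit or range.

## Working session

There is one attempt and no reset: what is moved stays moved. The work goes in short steps, Python scripts to look and compute and a shell command to move; the robot and the scene stay as the last step left them, time stands still between calls to the robot, and variables do not carry over. Pictures are saved under pics/ and viewed, at most 10 in all, crops included, and the job is handed in when it is done.

```bash
mkdir -p pics; python3 - <<'E'
from workcell import manip
import cv2,numpy as np
o=manip.get_obs(); print({k:np.round(v,3).tolist() for k,v in o.items()})
for n in("scene","top"):
    cv2.imwrite(f"pics/{n}0.png",manip.camera(n)[...,::-1]); p=manip.camera_params(n); print(n,{k:np.round(v,3).tolist() if not isinstance(v,str) else v for k,v in p.items()})
print({k:np.round(v,3).tolist() for k,v in manip.camera_params("wrist").items()})
E
```

```text
{'clock': 0.0, 'joint_pos': [1.298, 0.333, -0.065, 1.461, 0.022, 1.35, -0.088], 'joint_velocities': [0.001, 0.001, 0.0, 0.0, -0.002, -0.0, 0.0], 'tau': [0.0, -62.544, 0.05, -39.161, 0.016, 0.01, 0.0], 'position': [0.154, -0.605, 0.231], 'ee_rot': [0.992, 0.125, -0.0, -0.001], 'ft_force': [-0.185, -0.458, 0.748], 'torque': [-0.002, 0.032, -0.017], 'grasp_force': 0.0, 'grip_width': 0.995}
scene {'fov_y': 56.356, 'cx': 320.623, 'cy': 244.465, 'camera_from_world': [[-0.653, 0.757, 0.004, 0.34], [-0.475, -0.414, 0.777, 0.174], [0.59, 0.505, 0.629, -1.811], [0.0, 0.0, 0.0, 1.0]]}
top {'fov_y': 57.446, 'cx': 327.375, 'cy': 238.491, 'camera_from_world': [[0.004, -1.0, -0.013, 0.022], [0.998, 0.003, 0.066, -0.548], [-0.066, -0.013, 0.998, -1.225], [0.0, 0.0, 0.0, 1.0]]}
{'fov_y': 58.685, 'cx': 311.895, 'cy': 239.762, 'T_tool_cam': [[0.0, 0.952, 0.306, 0.078], [1.0, 0.0, -0.001, 0.0], [-0.001, 0.306, -0.952, -0.143], [0.0, 0.0, 0.0, 1.0]]}
```

View pics/top0.png

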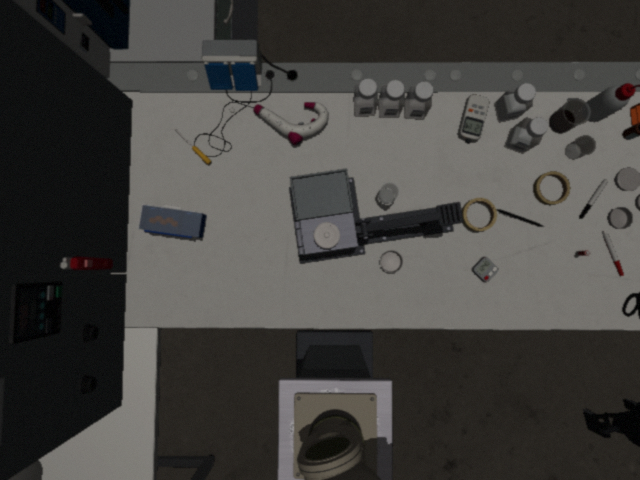

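View pics/scene0.png

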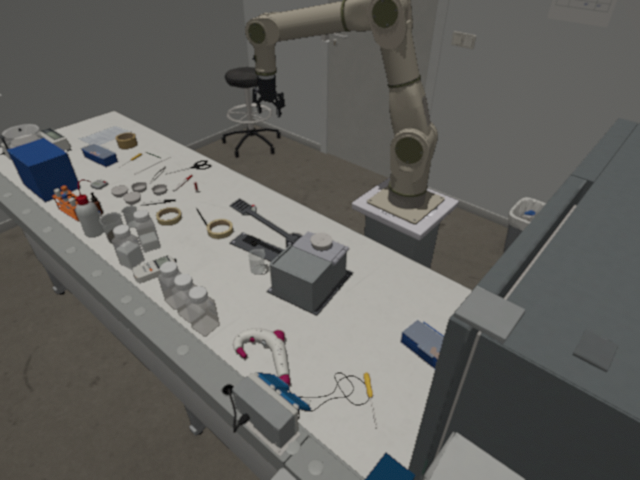

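The top picture shows the box near (325,215), the dish at (327,236) on the flap, the shelf above it and the paddle near (450,215). The scene view agrees. I'll zoom in to get accurate corners.

```bash
python3 - <<'E'
import cv2
im=cv2.imread("pics/top0.png")[155:280,280:480]
im=cv2.resize(im,None,fx=4,fy=4,interpolation=cv2.INTER_CUBIC)
im=cv2.convertScaleAbs(im,alpha=1.5,beta=10)
cv2.imwrite("pics/crop.png",im)
E
```

```text
(no output)
```

View pics/crop.png

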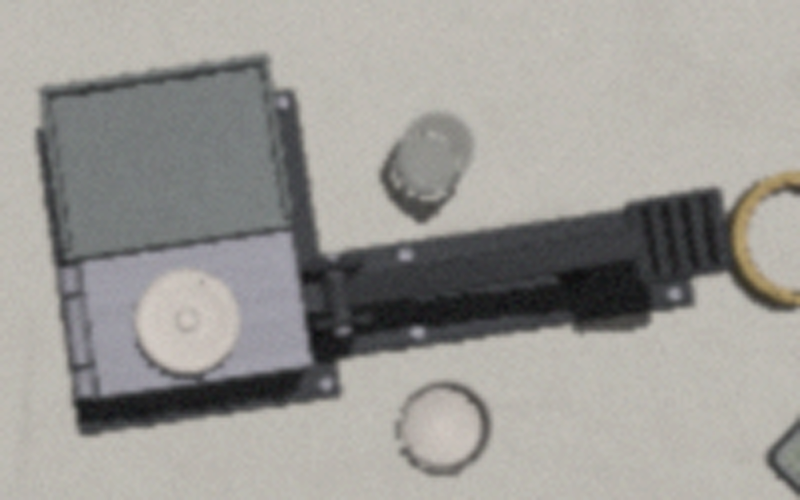

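The crop shows these shelf outer corners: (40,90) and (268,57). The flap corners are (293,232) and (313,365), the dish top is at (187,322), and the paddle centre is about (681,235). The beaker is at (430,160) and the open dish at (443,428).

```bash
cat > h.py <<'E'
import numpy as np
from workcell import manip
from scipy.optimize import least_squares
from scipy.spatial.transform import Rotation as R
def proj(n,P,M=None):
    p=manip.camera_params(n); M=np.array(p["camera_from_world"]) if M is None else M
    f=240/np.tan(np.radians(p["fov_y"]/2)); c=np.atleast_2d(P)@M[:3,:3].T+M[:3,3]
    return np.c_[p["cx"]+f*c[:,0]/-c[:,2], p["cy"]+f*c[:,1]/c[:,2]]
def ray(n,uv,z,M=None):
    p=manip.camera_params(n); M=np.array(p["camera_from_world"]) if M is None else M
    f=240/np.tan(np.radians(p["fov_y"]/2)); d=np.array([(uv[0]-p["cx"])/f,-(uv[1]-p["cy"])/f,-1])
    C=-M[:3,:3].T@M[:3,3]; w=M[:3,:3].T@d; return C+w*(z-C[2])/w[2]
def wristM():
    o=manip.get_obs(); T=np.eye(4); T[:3,:3]=R.from_quat(o["ee_rot"]).as_matrix(); T[:3,3]=o["position"]
    return np.linalg.inv(T@np.array(manip.camera_params("wrist")["T_tool_cam"]))
def c2w(q,P):
    c,s=np.cos(q[2]),np.sin(q[2]); P=np.atleast_2d(P)
    return np.c_[q[0]+c*P[:,0]-s*P[:,1],q[1]+s*P[:,0]+c*P[:,1],P[:,2]]
def w2c(q,p): 
    c,s=np.cos(q[2]),np.sin(q[2]); d=np.array(p[:2])-q[:2]; return np.array([c*d[0]+s*d[1],-s*d[0]+c*d[1]])
E
python3 - <<'E'
from h import *
g=lambda u,v:np.array([280+u/4,155+v/4])-.375*0
P=np.array([[.16,.175,.132],[.16,.023,.132],[.045,.025,.123],[-.045,.025,.123],[-.045,.165,.123],[0,-.212,.162]])
U=np.array([g(40,90),g(268,57),g(293,232),g(313,365),g(97,395),g(681,235)])
r=least_squares(lambda q:(proj("top",c2w(q,P))-U).ravel(),[.5,0,0],loss='soft_l1')
q=r.x;print("q",q.round(4),"res",(proj("top",c2w(q,P))-U).round(1).tolist())
np.save("q.npy",q)
for n,u,z in(("dish",(187,322),.147),("paddle",(681,235),.162),("beaker top",(438,140),.07),("beaker bot",(415,180),0),("odish",(443,428),.02),("tape",(800,238),.025)):
    w=ray("top",g(*u),z);print(n,w.round(3),w2c(q,w).round(3))
print("paddle w",c2w(q,[0,-.212,.162]).round(3),"shelf",c2w(q,[.1,.099,.1225]).round(3))
# check in scene image
print(proj("scene",c2w(q,np.vstack([P,[0,.099,.147]]))).round(0).tolist())
E
```

```text
q [ 0.5687 -0.0761  0.1517] res [[-0.4, -0.3], [0.3, -0.7], [-0.2, -0.5], [0.1, 0.3], [0.7, 0.8], [-0.4, 0.4]]
dish [0.547 0.023 0.147] [-0.006  0.102]
paddle [ 0.602 -0.287  0.162] [ 0.001 -0.213]
beaker top [ 0.678 -0.147  0.07 ] [ 0.097 -0.086]
beaker bot [ 0.661 -0.139  0.   ] [ 0.082 -0.076]
odish [ 0.482 -0.155  0.02 ] [-0.098 -0.065]
tape [ 0.617 -0.407  0.025] [-0.003 -0.334]
paddle w [[ 0.601 -0.286  0.162]] shelf [[0.653 0.037 0.122]]
[[312.0, 282.0], [268.0, 263.0], [291.0, 245.0], [307.0, 230.0], [345.0, 245.0], [241.0, 205.0], [319.0, 239.0]]
```

Residuals are under 1 px, and the points match the stated geometry. The dish is at collector (-0.006, 0.102). I'll approach with the tool x axis aligned to collector +x and the fingers partly closed, heading for collector (-0.08, 0.102).

```bash
python3 -m inch '[[[0.1,-0.1,0],[0,0,0.03]],[[0.2,-0.2,0],[0,0,0.06]],[[0.3,-0.3,0],[0,0,0.09]],[[0.4,-0.4,0],[0,0,0.126]],[[0.5,-0.5,0],[0,0,0.126]],[[0.6,-0.6,0],[0,0,0.126]],[[0.7,-0.7,0],[0,0,0.126]],[[0.8,-0.8,0],[0,0,0.126]],[[0.9,-0.9,0],[0,0,0.126]],[[1,-1,0],[0,0,0.126]]]' 0.4
for i in 1; do python3 -m inch '[[[0.1,-0.1,0],[0,0,0]],[[0.2,-0.2,0],[0,0,0]],[[0.3,-0.3,0],[0,0,0]],[[0.4,-0.4,0],[0,0,0]],[[0.5,-0.5,0],[0,0,0]],[[0.6,-0.6,0],[0,0,0]],[[0.7,-0.7,0],[0,0,0]],[[0.8,-0.8,0],[0,0,0]],[[0.9,-0.9,0],[0,0,0]],[[1,-1,0],[0,0,0]]]'; done
python3 -c "
from h import *
q=np.load('q.npy');o=manip.get_obs();print(w2c(q,o['position']),R.from_quat(o['ee_rot']).as_matrix().round(3).tolist(),o['joint_pos'])"
```

```text
clock: 1.1
position: [0.2127, -0.5075, 0.2314]
ee_rot: [0.997, 0.075, 0.0, 0.0]
ft_force: [0.7, -0.7, -0.5]
grip_width: 0.398
grasp_force: 0.0
clock: 2.1
position: [0.2799, -0.4164, 0.2313]
ee_rot: [0.997, 0.075, 0.0, 0.0]
ft_force: [-0.6, 0.9, -0.1]
grip_width: 0.398
grasp_force: 0.0
[-0.33699933 -0.29275594] [[0.989, 0.15, 0.0], [0.15, -0.989, -0.0], [0.0, 0.0, -1.0]] [ 1.08554492  0.07176677 -0.20649171  1.77092951  0.01526774  1.30038232
 -0.54449649]
```

```bash

python3 -m inch '[[[0.1,-0.1,0],[0,0,0]],[[0.2,-0.2,0],[0,0,0]],[[0.3,-0.3,0],[0,0,0]],[[0.4,-0.4,0],[0,0,0]],[[0.5,-0.5,0],[0,0,0]],[[0.6,-0.6,0],[0,0,0]],[[0.7,-0.7,0],[0,0,0]],[[0.8,-0.8,0],[0,0,0]],[[0.9,-0.9,0],[0,0,0]],[[1,-1,0],[0,0,0]]]' >/dev/null
python3 -m inch '[[[0.1,-0.1,0],[0,0,0]],[[0.2,-0.2,0],[0,0,0]],[[0.3,-0.3,0],[0,0,0]],[[0.4,-0.4,0],[0,0,0]],[[0.5,-0.5,0],[0,0,0]],[[0.6,-0.6,0],[0,0,0]],[[0.7,-0.7,0],[0,0,0]],[[0.8,-0.8,0],[0,0,0]],[[0.9,-0.9,0],[0,0,0]],[[1,-1,0],[0,0,0]]]' >/dev/null
python3 -m inch '[[[0,-0.1,0],[0,0,0]],[[0.1,-0.2,0],[0,0,0]],[[0.2,-0.3,0],[0,0,0]],[[0.3,-0.4,0],[0,0,0]],[[0.4,-0.5,0],[0,0,0]],[[0.5,-0.6,0],[0,0,0]],[[0.6,-0.7,0],[0,0,0]],[[0.6,-0.8,0],[0,0,0]],[[0.6,-0.9,0],[0,0,0]],[[0.6,-1,0],[0,0,0]]]'
python3 -m inch '[[[0,-0.1,0],[0,0,0]],[[0,-0.2,0],[0,0,0]],[[0,-0.3,0],[0,0,0]],[[0,-0.4,0],[0,0,0]],[[0,-0.5,0],[0,0,0]],[[0,-0.6,0],[0,0,0]],[[0.0,-0.7,0],[0,0,0]],[[0.0,-0.8,0],[0,0,0]],[[0.0,-0.9,0],[0,0,0]],[[0.0,-0.9,0],[0,0,0]]]'
python3 - <<'E'
from h import *
import cv2
q=np.load('q.npy');M=wristM();cv2.imwrite("pics/w1.png",manip.camera("wrist")[...,::-1]);o=manip.get_obs();print(w2c(q,o['position']),o['position'],o['joint_pos'])
P=[[0,.102,.147],[-.045,.025,.123],[.045,.025,.123],[-.006,.102,.147]]
print(proj("wrist",c2w(q,P),M).round(0).tolist()); np.save("M1.npy",M)
E
```

```text
clock: 5.1
position: [0.4486, -0.1481, 0.2313]
ee_rot: [0.997, 0.075, -0.0, 0.0]
ft_force: [-0.4, -0.3, -0.3]
grip_width: 0.401
grasp_force: 0.0
clock: 6.1
position: [0.4381, -0.0763, 0.2314]
ee_rot: [0.997, 0.076, 0.0, 0.0]
ft_force: [0.0, -0.5, -0.0]
grip_width: 0.404
grasp_force: 0.0
[-0.12929238  0.01879066] [ 0.4380994  -0.07707916  0.23138553] [ 0.68874415 -0.04350715 -0.59236848  1.88066341 -0.02490971  1.29686284
 -1.31557468]
[[136.0, -12.0], [301.0, 91.0], [300.0, -103.0], [137.0, 3.0]]
```

View pics/w1.png

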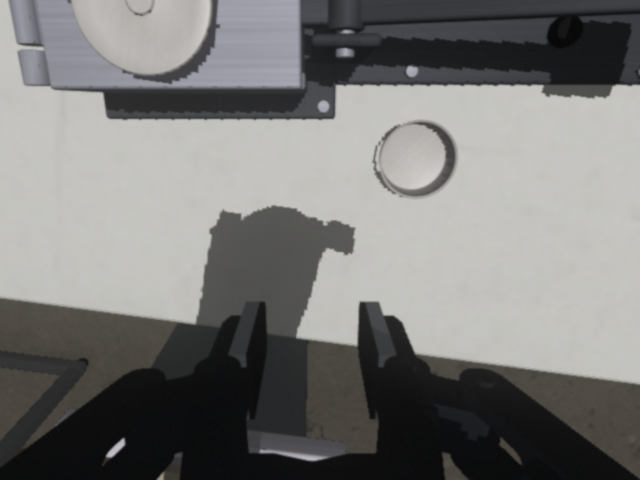

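The wrist view confirms the fit: the dish knob is at (138,5) against (137,3) predicted, and the flap corner at (303,88) against (301,91). I'll descend behind the dish.

```bash

python3 -m inch '[[[0.05,-0.1,0],[0,0,0]],[[0.1,-0.2,0],[0,0,0]],[[0.15,-0.3,0.1],[0,0,0]],[[0.2,-0.4,0.2],[0,0,0]],[[0.25,-0.5,0.35],[0,0,0]],[[0.3,-0.6,0.5],[0,0,0]],[[0.35,-0.7,0.6],[0,0,0]],[[0.4,-0.8,0.7],[0,0,0]],[[0.45,-0.9,0.8],[0,0,0]],[[0.5,-1,0.9],[0,0,0]]]' >/dev/null
python3 -m inch '[[[0,-0.05,0.1],[0,0,0]],[[0,-0.05,0.2],[0,0,0]],[[0,-0.05,0.3],[0,0,0]],[[0,-0.05,0.35],[0,0,0]],[[0,-0.05,0.36],[0,0,0]],[[0.05,-0.05,0.36],[0,0,0]],[[0.1,-0.05,0.36],[0,0,0]],[[0.15,-0.05,0.36],[0,0,0]],[[0.2,-0.05,0.36],[0,0,0]],[[0.25,-0.05,0.36],[0,0,0]]]'
python3 - <<'E'
from h import *
import cv2
q=np.load('q.npy');M=wristM();cv2.imwrite("pics/w2.png",manip.camera("wrist")[...,::-1]);o=manip.get_obs();print(w2c(q,o['position']),o['position'],o['joint_pos'])
print(proj("wrist",c2w(q,[[-.006,.102,.147],[-.045,.025,.123],[.045,.025,.123]]),M).round(0).tolist())
E
```

```text
clock: 8.15
position: [0.4853, 0.0146, 0.1306]
ee_rot: [0.997, 0.075, 0.0, 0.0]
ft_force: [0.6, -0.0, -0.2]
grip_width: 0.399
grasp_force: 0.0
[-0.06836378  0.10235076] [0.48569781 0.0147303  0.13060784] [ 0.53075649  0.17508352 -0.70308107  1.91371886  0.12680172  1.0964652
 -1.6428019 ]
[[312.0, 157.0], [518.0, 255.0], [560.0, -19.0]]
```

View pics/w2.png

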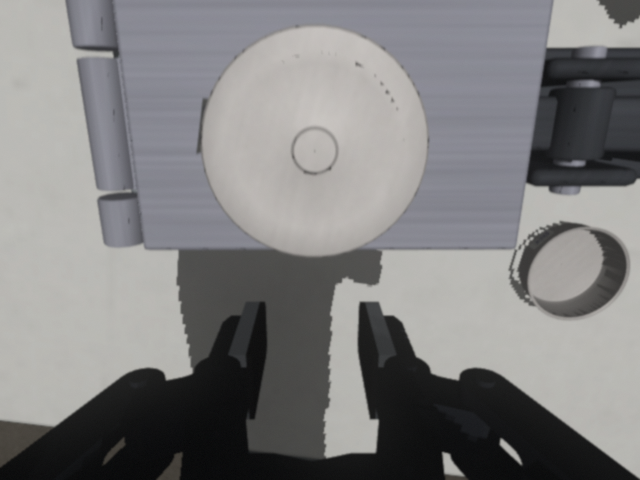

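The dish is centred between the fingers, with its knob at (315,150) and the finger tips at (255,305) and (370,305). I'll push along tool x.

```bash

python3 -m inch '[[[0.1,0,0],[0,0,0]],[[0.2,0,0],[0,0,0]],[[0.3,0,0],[0,0,0]],[[0.4,0,0],[0,0,0]],[[0.5,0,0],[0,0,0]],[[0.6,0,0],[0,0,0]],[[0.7,0,0],[0,0,0]],[[0.8,0,0],[0,0,0]],[[0.9,0,0],[0,0,0]],[[1,0,0],[0,0,0]]]' 
python3 -m inch '[[[0.1,0,0],[0,0,0]],[[0.2,0,0],[0,0,0]],[[0.28,0,0],[0,0,0]],[[0.35,0,0],[0,0,0]],[[0.42,0,0],[0,0,0]],[[0.48,0,0],[0,0,0]],[[0.53,0,0],[0,0,0]],[[0.57,0,0],[0,0,0]],[[0.6,0,0],[0,0,0]],[[0.6,0,0],[0,0,0]]]'
python3 - <<'E'
from h import *
import cv2
q=np.load('q.npy');M=wristM();np.save("M3.npy",M);cv2.imwrite("pics/w3.png",manip.camera("wrist")[...,::-1]);o=manip.get_obs();print(w2c(q,o['position']),o['position'],o['joint_pos'])
print(proj("wrist",c2w(q,[[.1,.102,.147],[.16,.023,.132]]),M).round(0).tolist())
E
```

```text
clock: 9.2
position: [0.5645, 0.0267, 0.1305]
ee_rot: [0.997, 0.075, 0.0, 0.0]
ft_force: [-0.3, 0.4, 0.1]
grip_width: 0.401
grasp_force: 0.2
clock: 10.2
position: [0.6116, 0.0338, 0.1305]
ee_rot: [0.997, 0.075, 0.0, -0.0]
ft_force: [-1.1, 0.8, 0.9]
grip_width: 0.405
grasp_force: 0.0
[0.05883124 0.10223137] [0.6114495  0.03383788 0.1305351 ] [ 0.37699926  0.45698061 -0.65202605  1.59126648  0.2923142   1.19264868
 -1.75412104]
[[312.0, 229.0], [576.0, 22.0]]
```

View pics/w3.png

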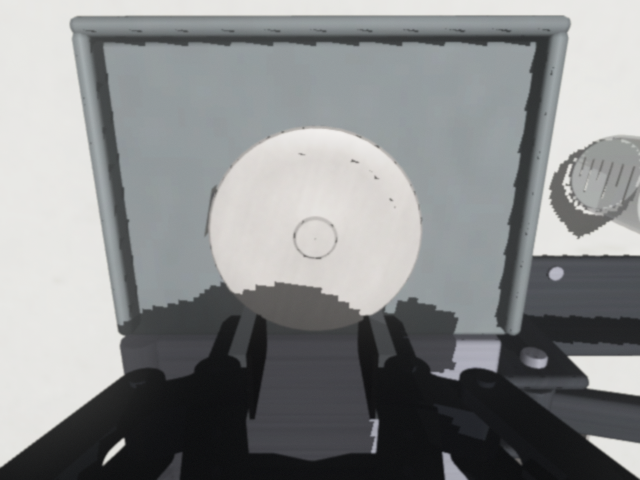

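The dish stands on the shelf, with its knob at (316,238) and its rear edge just past the seam. I'll nudge it a few mm more for margin, back off, rise and travel to the paddle while shutting the fingers.

```bash

python3 -m inch '[[[0.04,0,0],[0,0,0]],[[0.08,0,0],[0,0,0]],[[0.08,0,0],[0,0,0]],[[-0.05,0,0],[0,0,0]],[[-0.2,0,0],[0,0,0]],[[-0.35,0,-0.15],[0,0,0]],[[-0.5,0,-0.35],[0,0,0]],[[-0.6,0,-0.55],[0,0,0]],[[-0.6,0,-0.75],[0,0,0]],[[-0.6,0,-0.9],[0,0,0]]]' 
python3 -m inch '[[[0,0.1,0],[0,0,0]],[[0,0.2,0],[0,0,0]],[[0,0.3,0],[0,0,0]],[[0,0.4,0],[0,0,0]],[[0,0.5,0],[0,0,0]],[[0,0.6,0],[0,0,0]],[[0,0.7,0],[0,0,0]],[[0,0.8,0],[0,0,0]],[[0,0.9,0],[0,0,0]],[[0,1,0],[0,0,0]]]' 0 >/dev/null
python3 -m inch '[[[0,0.1,0],[0,0,0]],[[0,0.2,0],[0,0,0]],[[0,0.3,0],[0,0,0]],[[0,0.4,0],[0,0,0]],[[0,0.5,0],[0,0,0]],[[0,0.6,0],[0,0,0]],[[0,0.7,0],[0,0,0]],[[0,0.8,0],[0,0,0]],[[0,0.9,0],[0,0,0]],[[0,1,0],[0,0,0]]]' >/dev/null
python3 -m inch '[[[0,0.1,0],[0,0,0]],[[0,0.2,0],[0,0,0]],[[0,0.3,0],[0,0,0]],[[0,0.4,0],[0,0,0]],[[0,0.5,0],[0,0,0]],[[0,0.6,0],[0,0,0]],[[0,0.7,0],[0,0,0]],[[0,0.8,0],[0,0,0]],[[0,0.85,0],[0,0,0]],[[0,0.85,0],[0,0,0]]]'
python3 - <<'E'
from h import *
import cv2
q=np.load('q.npy');M=wristM();cv2.imwrite("pics/w4.png",manip.camera("wrist")[...,::-1]);o=manip.get_obs();print(w2c(q,o['position']),o['position'],o['joint_pos'])
print(proj("wrist",c2w(q,[[0,-.213,.162],[.027,-.242,.168],[-.027,-.184,.155]]),M).round(0).tolist())
t=manip.camera("top")[...,::-1];cv2.imwrite("pics/t4.png",cv2.resize(t[155:280,280:480],None,fx=4,fy=4,interpolation=2))
E
```

```text
clock: 11.25
position: [0.5634, 0.0264, 0.2037]
ee_rot: [0.997, 0.075, 0.0, 0.0]
ft_force: [0.1, 0.6, -0.9]
grip_width: 0.402
grasp_force: 0.0
clock: 14.25
position: [0.5981, -0.1996, 0.2024]
ee_rot: [0.997, 0.075, -0.0, 0.0]
ft_force: [0.8, 0.0, 0.3]
grip_width: -0.004
grasp_force: 0.0
[ 0.01049311 -0.12585189] [ 0.59814167 -0.19893121  0.20245608] [ 0.67916105  0.4179279  -0.56985074  1.46120938  0.22738126  1.32875635
 -1.32625473]
[[494.0, 299.0], [574.0, 249.0], [425.0, 342.0]]
```

View pics/w4.png

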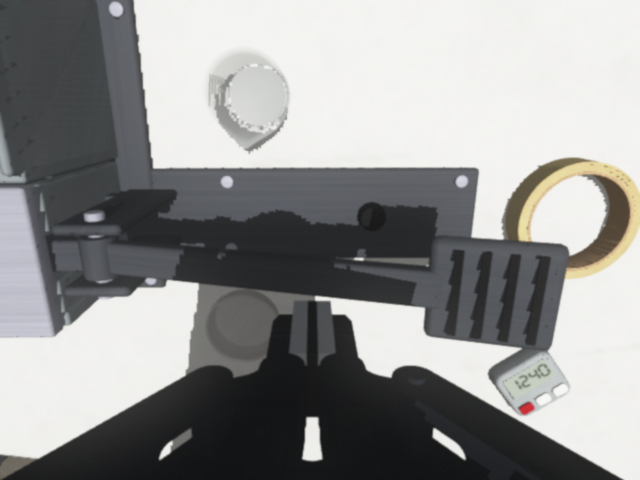

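View pics/t4.png

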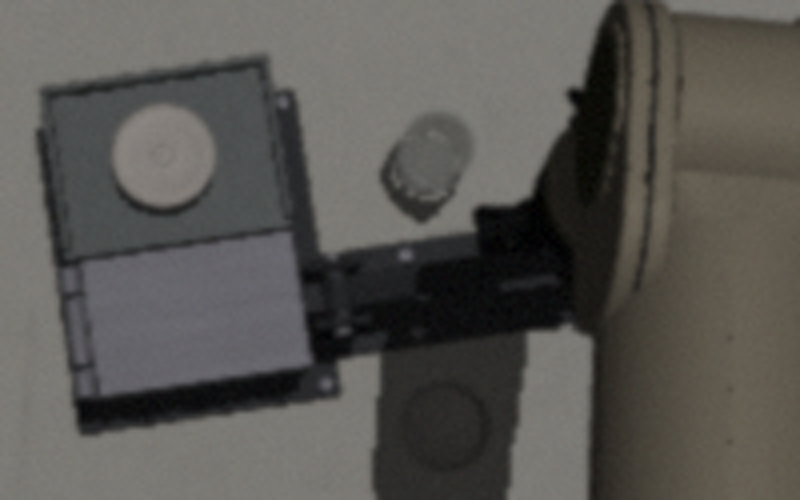

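The dish stands wholly on the shelf (top crop: dish at (163,157), seam at about row 245). The paddle centre is seen at (495,293), against (494,299) predicted. Now I'll move over the paddle and press, following its arc.

```bash

python3 -m inch '[[[-0.02,0.1,0],[0,0,0]],[[-0.04,0.2,0],[0,0,0]],[[-0.06,0.3,0],[0,0,0]],[[-0.08,0.4,0],[0,0,0]],[[-0.1,0.5,0],[0,0,0]],[[-0.13,0.6,0],[0,0,0]],[[-0.13,0.7,0],[0,0,0]],[[-0.13,0.8,0],[0,0,0]],[[-0.13,0.9,0],[0,0,0]],[[-0.13,1,0],[0,0,0]]]' >/dev/null
python3 -m inch '[[[0,0.08,0.1],[0,0,0]],[[0,0.08,0.2],[0,0,0]],[[0,0.08,0.3],[0,0,0]],[[0,0.08,0.4],[0,0,0]],[[0,0.08,0.5],[0,0,0]],[[0,0.1,0.6],[0,0,0]],[[0,0.12,0.7],[0,0,0]],[[0,0.14,0.8],[0,0,0]],[[0,0.15,0.9],[0,0,0]],[[0,0.16,1],[0,0,0]]]'
python3 -m inch '[[[0,0.01,0.1],[0,0,0]],[[0,0.01,0.2],[0,0,0]],[[0,0.01,0.3],[0,0,0]],[[0,0,0.4],[0,0,0]],[[0,0,0.5],[0,0,0]],[[0,-0.02,0.6],[0,0,0]],[[0,-0.04,0.7],[0,0,0]],[[0,-0.06,0.8],[0,0,0]],[[0,-0.09,0.88],[0,0,0]],[[0,-0.1,0.94],[0,0,0]]]'
python3 - <<'E'
from h import *
q=np.load('q.npy');o=manip.get_obs();print(w2c(q,o['position']),o['position'],o['ft_force'],o['joint_pos'])
E
```

```text
clock: 16.35
position: [0.602, -0.292, 0.123]
ee_rot: [0.997, 0.075, 0.0, 0.0]
ft_force: [-4.3, 2.4, 8.0]
grip_width: 0.001
grasp_force: 4.1
clock: 17.35
position: [0.6011, -0.2857, 0.048]
ee_rot: [0.997, 0.075, 0.001, 0.001]
ft_force: [-2.6, -2.1, 8.7]
grip_width: -0.003
grasp_force: 4.0
[ 0.0002767 -0.2120984] [ 0.60107885 -0.28573103  0.04799149] [-2.57525947 -2.13438235  8.69170064] [ 0.73159315  0.61868881 -0.49404751  1.51141991  0.31762363  1.08906473
 -1.25313166]
```

```bash

python3 -m inch '[[[0,0,0.02],[0,0,0]],[[0,0,0.04],[0,0,0]],[[0,0,0.06],[0,0,0]],[[0,-0.01,0.08],[0,0,0]],[[0,-0.02,0.1],[0,0,0]],[[0,-0.02,0.12],[0,0,0]],[[0,-0.02,0.13],[0,0,0]],[[0,-0.02,0.14],[0,0,0]],[[0,-0.02,0.14],[0,0,0]],[[0,-0.02,0.14],[0,0,0]]]'
```

```text
clock: 18.35
position: [0.601, -0.2833, 0.0387]
ee_rot: [0.997, 0.075, 0.001, 0.001]
ft_force: [-8.6, 1.3, 21.2]
grip_width: 0.003
grasp_force: 9.7
```

```bash
python3 - <<'E'
from h import *
import cv2
s=manip.camera("scene")[150:330,190:400,::-1];w=manip.camera("wrist")[...,::-1]
s=cv2.resize(s,(466,400),interpolation=2);w=cv2.resize(w,(334,250));c=np.zeros((400,800,3),np.uint8);c[:,:466]=s;c[:250,466:]=w
cv2.imwrite("pics/fin.png",c);o=manip.get_obs();print(o['position'],o['ft_force'],o['clock'])
E
```

```text
[ 0.60095057 -0.2833062   0.03866732] [-8.04800625  0.84475019 21.43822359] 18.45
```

View pics/fin.png

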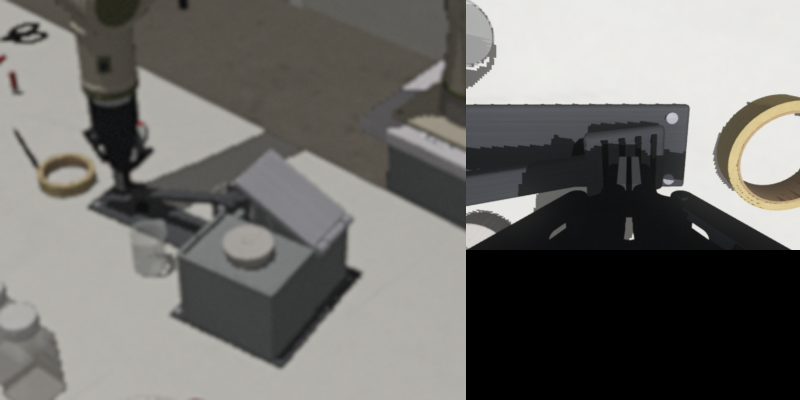

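The picture shows the flap raised (290,190), the dish on the shelf (247,245), the fingers holding the paddle down (120,190), and the beaker and tape undisturbed. A steady 21 N at z = 0.0387 means the lever is on its stop.

```bash
python3 -c "
from workcell import manip
print(manip.hand_in())"
```

```text
the job is handed in; nothing more can be done
None
```

The dish stands wholly on the shelf, and I handed the job in at about 18.5 s with the fingers holding the paddle down at its stop (about 21 N) and the flap raised.

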